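# Bolt the ripening chest

### The arm

A 7-joint arm with a two-finger parallel gripper is mounted at the origin on the work surface. World frame = base frame: x ahead of the robot, y to its left, z up, the work surface at z = 0. Lengths are in mm, angles in rad, forces in N, time in s.
With the tool pointing down it reaches from about 400 to 900 mm from the base axis. Payload 5.6 kg.
Tool frame: the origin (TCP) lies midway between the tips of the shut fingers; the grasp point (between the pads) lies 19 mm behind it; x points along the fingers, y is the direction in which the jaws open and shut, and the axes are right-handed (so a half turn about x gives the same grasp; the last joint's range is limited). The gripper opens to 92 mm and grips with 3 to 60 N. Pads are 20 mm wide; open, the fingers measure 128 mm over their backs; the gripper's body (75 mm by 189 mm) begins 69 mm behind the grasp point.
Start: joints at [-1.314, 0.468, -0.012, 1.603, 0.006, 1.071, -0.056], TCP at [192.005, 621.002, 214.592] pointing down, gripper open.
Joint ranges: [-2.53, 2.53], [-0.31, 2.02], [-1.57, 1.55], [0.28, 2.44], [-1.29, 4.43], [0.15, 1.84], [-2.92, 2.92]. Speed limits (rad/s): [2.57, 2.57, 3.14, 3.14, 3.14, 3.14, 3.14].

### API

Orientations are given as a rotation vector (axis times angle).
In Python, from cell import robot, grip, kin, viewer gives the robot as it stands. Calls block until the motion is done:
- robot.movep(position, orientation): joint-space move of the TCP to a pose.
- robot.servo_line(position, feed=150, rotation=None): straight line of the TCP; rotation=None keeps the orientation; feed is the mean speed in mm/s.
- robot.goto_joints(angles): joint-space move.
- grip(opening, newtons=None): opening from 0.0 (shut) to 1.0 (fully open); newtons is the grip in N (None keeps the last); returns when the fingers have stopped.
- robot.hold(seconds).
- kin.ik(position, orientation): joint angles nearest the present ones, or None.
- robot.observe(): the state.
- viewer.read_camera(name): name is "side" or "top"; returns the picture (400x640x3 uint8, red, green, blue); there is no depth.
- viewer.camera_info(name): a dict with "camera_matrix" (3x3 intrinsics, pixels), "R" (3x3) and "t" (3): a world point X has camera coordinates R X + t. Camera axes: x right, y down, z forward; pixel columns grow to the right and rows downward; lengths in mm; the calibration is good to about 2 mm. A picture is of the moment at which its call begins. camera_info takes no time and is no camera call.
A pose or a line that the arm cannot do raises robot.IKError and nothing moves.
- robot.job_done(): hands the job in, once; it reports no verdict.
Trained networks look in the newest picture that a camera, given by its name, has taken for a name from the list of things; names that differ only in an ending like _2 or _b are one class to them, and where a whole thing is asked for, a point or a joint stands for the part that bears it (a point fixed in the world has none). Each returns a list of dicts, best first, with "confidence" (0 to 1); they miss things now and then, are a little off and sometimes report something else, mostly with a low value. They report only what shows in the picture. A call takes as long as a camera call. They do not tell look-alikes from the thing itself.
- viewer.silhouettes(name, camera): "mask" (400x640 bool, what is visible of it).
- viewer.pinpoint(name, camera): "at" ([x, y, z] in mm, in the coordinates of the camera as it stood for that picture, good to about 4 mm: a listed point, or the origin of a listed thing).
The state is a dict: "t": time; "joints": joint angles; "joint_velocities": joint speeds; "joint_torque": joint torques, N m; "tcp_pos": TCP position; "tcp_rot": TCP orientation; "contact_force": force on the tool from outside, world axes, zero at the start; "wrist_torque": the same for the moment, N m; "grip_width": opening from 0.0 (shut) to 1.0 (fully open).
Only numpy, scipy, OpenCV 4.12 (cv2) and the standard library are available. Lean on these libraries where they do the work, as an engineer would, in place of code of your own. Each camera call takes 0.05 s, during which the arm holds its last target. There are 200 camera calls.

### The job

Lower the lid of the cheese ripening chest gently until it is fully shut, then push the blue-knobbed slide bolt across into the brass keeper on the lid until its tip bears firmly against the red spring pad at the keeper's end. Where the pad sits differs from day to day, so feel for it and do not force it: press with clearly more than a touch (about 10 N on the pad is right; 18 N is too much). Let go, leaving the lid shut, the bolt home, and everything else where it stands.

Things in the scene. Friction and masses are not known exactly. Their poses are not given: they have to be found in the camera images.
- chest: White cheese chest, fixed, 200 (x) by 320 (y) by 100 mm high; origin at the centre of its underside, x away from the robot, y left, yaw within 0.35 rad. Its -y half is a closed deck (top z = 100 mm) with the bolt's steel channel along y at x = -65 mm (y -158 to -12, 44 mm wide, top z = 120 mm); its +y half is a bay under the lid. Lid hinge line: along y at x = +90, z = 100 mm.
- lid_tab (a point): Centre of the top face of the black push tab, 30 by 44 by 6 mm, on the lid at its free edge: 168 mm from the hinge line, at y = 130 mm of the chest, 6 mm above the lid's top. Push here to shut the lid.
- keeper_mouth (a point): Brass keeper on the lid. Origin at the centre of its mouth; with the lid shut it lies on the bolt's line, at x = -65, y = 8, z = 109 mm of the chest. y points into the keeper (the bolt's way; the chest's y when shut), z away from the lid. Inside 24 mm wide, flared mouth, open above but for a strap 8 to 20 mm in, top 12.5 mm above the origin.
- bolt: Slide bolt: grey bar 20 (x) by 118 (y) by 10 mm, captive in the channel, free to slide along the chest's y only. Origin on the bar's underside 50 mm behind the tip, y to the tip; moving +y brings the tip out to the keeper. Sliding friction about 2 to 7 N (a spring shoe leans on it, so it stays where it is left). Mass 0.13 to 0.25 kg.
- bolt_tip (a point): Centre of the bolt's front end, 50 mm ahead of the bolt's origin, 5 mm above the bar's underside; at the start 20 to 40 mm short of the shut keeper's mouth.
- bolt_knob (a point): Centre of the blue knob: an upright cylinder 20 mm in diameter, 32 mm tall (this point is at half height), on a 10 mm stem, 40 mm behind the bolt's origin. The knob's lower end is 9 mm above the top of the channel; the bolt may be pushed by the knob's rear (-y) side or pinched there.
- jar: Small jar with a brass cap, 44 mm in diameter, 55 mm tall, loose on the chest's deck beyond the bolt. Bystander: leave alone. Origin at the centre of its underside.
- half_wheel: Small cheese wheel, 148 mm in diameter, 65 mm tall, on the red-brown cutting board. Bystander: leave alone. Origin at the centre of its underside.
- wedge: Pale cheese wedge, 35 by 80 by 35 mm, on the cutting board. Bystander: leave alone. Origin at the centre of its underside.
- bowl: White bowl, 120 mm in diameter, 50 mm tall. Bystander: leave alone. Origin at the centre of its underside.
- wash: Clear bottle with a blue cap, 64 mm in diameter, 170 mm tall. Bystander: leave alone. Origin at the centre of its underside.
- knife: Cheese knife, 300 mm long, black handle; origin between handle and blade. Bystander: leave alone.
- brush: Rind brush lying on the table. Bystander: leave alone. Origin at the centre of its underside.
- lid: Steel-framed lid. Origin on the hinge line at the chest's y = 0, axes parallel to the chest's when fully shut (a dead stop; its top then at z = 100 mm); open, it is turned about its +y, its edge near the robot raised by 0.5 to 0.9 rad at the start. Stiff hinge (0.8 N m): stays where left, takes some 2 to 6 N at the tab to push down. It reaches 190 mm from the hinge to the robot, y = -8 to 160 mm.
- keeper_end (a point): Top of the keeper's end block, 72 mm inside the mouth, 13 mm above the mouth point. A stop rod through the block carries a red pad on a stiff spring (5 N per mm, 5 mm of travel, then solid) facing the mouth. The pad's face stands 33 to 57 mm inside the mouth: this setting changes with every start and is not measured. The bolt is home when its tip presses on the pad.
Things that resemble listed ones, but are neither listed nor needed, are in the scene too. What is meant by the bolt is not brown, and is the smaller of those in its own colour.

How it is judged (in metres and radians):
On the way, in this order (a step that is already met when the one before it is completed fails the run):
1. the lid is shut (under 0.03 rad) while the bolt is still short of the keeper (angle between lid's own z axis and vertical below 0.03 rad and y of bolt_tip in the frame of keeper_mouth below 0 m), for 0.2 s.
2. the bolt's tip, more than 31 mm inside the keeper, presses on the pad with more than 6 N for 0.2 s (y of bolt_tip in the frame of keeper_mouth above 0.031 m and contact force between bolt and lid above 6 N), for 0.2 s.
At the end, for the whole second after the job is handed in: The lid is shut to within 0.03 rad, the bolt has been pressed on the pad with more than 6 N and its tip still lies more than 31 mm inside the keeper, at rest, released; no bystander has been shoved more than 20 mm (angle between lid's own z axis and vertical below 0.03 rad and y of bolt_tip in the frame of keeper_mouth above 0.031 m and linear speed of bolt below 0.01 m/s); the robot touches nothing.
It fails at once if the bolt is forced: more than 18 N between the bolt and the keeper (with its stop) (contact force between bolt and lid above 18 N).
It fails at once if the lid is slammed: it swings faster than 1.6 rad/s (angular speed of lid above 1.6 rad/s).
It fails at once if a bystander is shoved more than 20 mm, or the jar on the deck is tipped (distance of any of jar, half_wheel, wedge, bowl, wash, knife, brush from where it was at the start of the episode above 0.02 m or angle between jar's own z axis and vertical above 0.4 rad).
It also fails if it takes over 67 s, if anything falls off the work surface, if the arm or the gripper's body presses on something with over 40 N, if the wrist force passes 120 N, or if a joint passes its speed limit or range.

## Working session

There is one attempt and no reset: what is moved stays moved. The work goes in short steps, each a Python script; the robot and the scene stay as the last script left them, time stands still between calls to the robot, and variables do not carry over. Pictures are saved under pics/ and viewed, about 8 in all and at most 12, crops included, and the job is handed in when it is done.

```bash
ls; mkdir -p pics
cat > h.py <<'E'
import numpy as np, cv2
from cell import robot, grip, kin, viewer
from scipy.spatial.transform import Rotation as Rn
def shot(cam,fn=None):
    im=viewer.read_camera(cam)
    if fn: cv2.imwrite('pics/'+fn,cv2.cvtColor(im,cv2.COLOR_RGB2BGR))
    return im
def w(cam,p):
    c=viewer.camera_info(cam); return np.array(c['R']).T@(np.array(p)-np.array(c['t']).ravel())
def px(cam,X):
    c=viewer.camera_info(cam); q=np.array(c['camera_matrix'])@(np.array(c['R'])@np.array(X)+np.array(c['t']).ravel()); return q[:2]/q[2]
E
python3 - <<'E'
from h import *
for c in('side','top'):
    shot(c,c+'0.png')
    for n in('chest','lid_tab','keeper_mouth','keeper_end','bolt','bolt_tip','bolt_knob','jar','lid','wash','bowl'):
        for d in viewer.pinpoint(n,c):
            X=w(c,d['at']); print(c,n,round(d['confidence'],2),X.round(0),px(c,X).round(0))
s=robot.observe();print(s['t'],s['tcp_rot'],s['contact_force'])
E
```

```text
pics
side chest 0.83 [560. -55.  -3.] [356. 243.]
side lid_tab 0.77 [493.  57. 196.] [321. 174.]
side keeper_mouth 0.7 [527. -56. 194.] [348. 199.]
side keeper_end 0.71 [518.  17. 203.] [335. 179.]
side keeper_end 0.29 [502. 578.  21.] [278. 124.]
side bolt 0.77 [ 516. -141.  102.] [355. 246.]
side bolt 0.76 [ 556. -329.    3.] [397. 322.]
side bolt 0.6 [ 333. -243.    0.] [302. 321.]
side bolt 0.37 [503. 579.  24.] [278. 123.]
side bolt_tip 0.87 [ 605. -317.    7.] [412. 311.]
side bolt_tip 0.65 [ 307. -180.    6.] [285. 303.]
side bolt_tip 0.62 [498. -91. 108.] [342. 233.]
side bolt_knob 0.96 [ 355. -288.   58.] [316. 322.]
side bolt_knob 0.71 [ 522. -182.  145.] [365. 247.]
side bolt_knob 0.7 [ 510. -330.   41.] [382. 321.]
side jar 0.78 [ 645. -147.  101.] [401. 235.]
side lid 0.72 [651. -37.  99.] [384. 207.]
side wash 0.62 [ 705. -417.   -3.] [468. 335.]
side bowl 0.74 [ 537. -499.    0.] [425. 391.]
top chest 0.81 [565. -57.   4.] [341. 198.]
top chest 0.68 [490.  61. 204.] [309. 209.]
top lid_tab 0.89 [490.  62. 204.] [309. 209.]
top keeper_mouth 0.91 [527. -57. 196.] [345. 1
[... 228 characters left out ...]
200.]
top bolt_tip 0.71 [508. -90. 107.] [353. 208.]
top bolt_tip 0.65 [ 309. -181.    7.] [377. 266.]
top bolt_tip 0.6 [ 605. -325.   -0.] [411. 187.]
top bolt_tip 0.49 [ 642. -150.  101.] [369. 171.]
top bolt_knob 0.61 [ 511. -328.   41.] [416. 210.]
top bolt_knob 0.51 [ 357. -289.   57.] [409. 251.]
top bolt_knob 0.5 [ 522. -177.  144.] [379. 202.]
top jar 0.61 [ 643. -153.  101.] [369. 171.]
top lid 0.86 [653. -39. 100.] [337. 168.]
top lid 0.73 [ 536. -500.    0.] [459. 204.]
top wash 0.93 [ 701. -414.   -1.] [433. 162.]
top wash 0.21 [505. 579.  21.] [169. 215.]
top bowl 0.85 [ 536. -499.    3.] [458. 204.]
1.2 [ 0.23529928  1.55788882 -0.23539391] [-0.0477961   0.43939887  0.82487183]
```

View pics/side0.png

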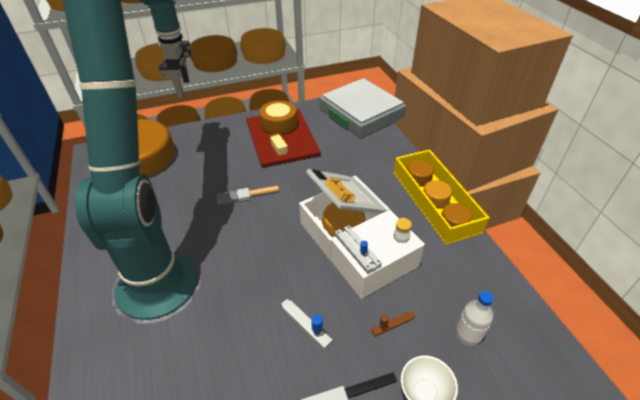

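View pics/top0.png

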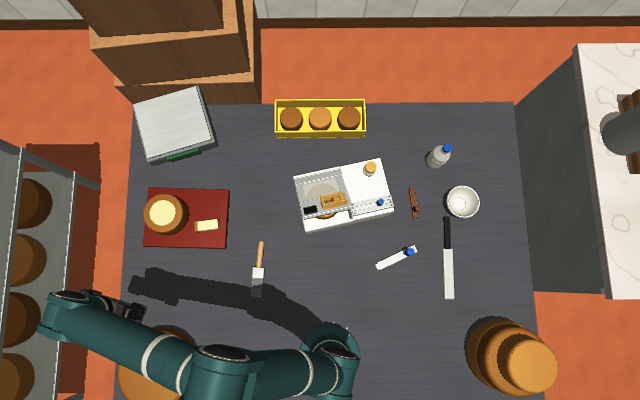

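The bolt meant is the one in the chest's channel: side image near (355,246), top near (368,207), with its knob at (365,247) in the side view. The loose grey bar and the brown bolt on the table are look-alikes. Next I'll fit the chest pose, lid angle and bolt slide together from both cameras.

```bash
cat >> h.py <<'E'
from scipy.optimize import least_squares
def cpt(p,q): # chest->world, p=(x,y,yaw,..)
    c,s=np.cos(p[2]),np.sin(p[2]); return np.array([p[0]+c*q[0]-s*q[1],p[1]+s*q[0]+c*q[1],q[2]])
def model(p,n):
    th,b=p[3],p[4]
    L=dict(lid_tab=(-168,130,6),keeper_mouth=(-155,8,9),keeper_end=(-155,80,22),lid=(0,0,0))
    B=dict(bolt=0,bolt_tip=50,bolt_knob=-40)
    if n in L:
        u,y,z=L[n]; c,s=np.cos(th),np.sin(th)
        q=(90+c*u+s*z,y,100-s*u+c*z)
    elif n in B: q=(-65,b+B[n],dict(bolt=104,bolt_tip=109,bolt_knob=145)[n])
    else: q=(0,0,0)
    return cpt(p,q)
def fit(p0,cams=('side','top'),gate=35):
    O=[]
    for c in cams:
        shot(c)
        for n in('chest','lid_tab','keeper_mouth','keeper_end','bolt','bolt_tip','bolt_knob','lid'):
            for d in viewer.pinpoint(n,c):
                X=w(c,d['at'])
                if np.linalg.norm(X-model(p0,n))<gate: O.append((c,n,X))
    r=least_squares(lambda p:np.concatenate([model(p,n)-X for _,n,X in O]),p0,loss='soft_l1',f_scale=4,x_scale=[10,10,.1,.1,10])
    for c,n,X in O: print(c,n,(X-model(r.x,n)).round(1))
    return r.x
def down(yaw): # tool down, jaw axis at angle yaw from world +y
    c,s=np.cos(yaw),np.sin(yaw)
    return Rn.from_matrix(np.array([[0,-s,c],[0,c,s],[-1,0,0]])).as_rotvec()
E
python3 - <<'E'
from h import *
p=fit(np.array([562,-56,.21,.6,-100.]));print('P',p.round(3))
np.save('p.npy',p)
print('tab',model(p,'lid_tab'),'knob',model(p,'bolt_knob'),'tipgap',8-(p[4]+50))
j0=np.array(robot.observe()['joints'])
for k in(0,np.pi):
  for X,a in((model(p,'lid_tab')+[0,0,80],0),(model(p,'bolt_knob')+[0,-30,-10],np.pi/2)):
    for aa in (a,a-np.pi):
      print(k,a,aa,X.round(),np.round(kin.ik(X,down(p[2]+aa)),2) if kin.ik(X,down(p[2]+aa)) is not None else None)
  break
print(robot.observe()['t'])
E
```

```text
side chest [-3.2  1.  -3.6]
side lid_tab [ 1.6 -5.1 -3. ]
side keeper_mouth [0.4 0.9 0.6]
side keeper_end [-0.6 -2.7 -3.1]
side bolt [ 3.7 -1.9 -1.7]
side bolt_tip [ 0.6 -0.6 -0.3]
side bolt_knob [-2.3 -1.3 -0.5]
side lid [-2.   0.4  1.7]
top chest [ 0.3 -0.4  3.2]
top lid_tab [1.7 2.5 4.4]
top keeper_mouth [-2.6 -0.2  2.2]
top keeper_end [ 0.2 -0.7 -1.1]
top bolt [-2.4 -0.8  2.1]
top bolt_tip [ 4.3  2.9 -2.2]
top bolt_knob [ 0.3  3.1 -1.3]
top lid [0.6 2.1 1.4]
P [ 5.62441e+02 -5.63370e+01  2.04000e-01  5.83000e-01 -7.27030e+01]
tab [490.14684909  61.45729081 197.52667863] knob [ 521.62664833 -179.87292436  145.        ] tipgap 30.702610093494954
0 0 0 [490.  61. 278.] [-0.57  0.13  0.42  1.93 -0.06  1.1   1.65]
0 0 -3.141592653589793 [490.  61. 278.] [-0.9   0.14  0.79  1.94 -0.12  1.1  -1.43]
0 1.5707963267948966 1.5707963267948966 [ 522. -210.  135.] [-0.57  0.85  1.34  1.94 -0.92  1.16 -1.79]
0 1.5707963267948966 -1.5707963267948966 [ 522. -210.  135.] [-0.34  0.54  0.88  1.93 -0.53  0.91  1.01]
2.1
```

Run:
```python
from h import *
p=np.load('p.npy'); R=down(p[2])
grip(0.0,40)
T=lambda th,dz=0: model(np.r_[p[:3],th,p[4]],'lid_tab')+[0,0,dz]
robot.servo_line(np.array(robot.observe()['tcp_pos'])+[0,0,80],feed=250)
robot.movep(T(p[3],70),R); robot.servo_line(T(p[3],20),feed=100); robot.hold(.2)
f0=np.array(robot.observe()['contact_force'])
np.save('f0.npy',f0)
for th in np.append(np.arange(p[3],0,-.06),[0]):
    robot.servo_line(T(th),feed=50)
    s=robot.observe(); f=np.array(s['contact_force'])-f0
    print(round(th,2),round(s['t'],2),np.round(s['tcp_pos'],1),f.round(1))
for k in range(1,12):
    if f[2]>15: break
    robot.servo_line(T(0,-k*.7),feed=20); robot.hold(.1)
    s=robot.observe(); f=np.array(s['contact_force'])-f0; print(k,np.round(s['tcp_pos'],1),f.round(1))
robot.hold(.3)
robot.servo_line(T(0,40),feed=120)
robot.servo_line(T(0,130),feed=250)
shot('side','side1.png')
print(robot.observe()['t'])
```

```text
0.58 7.58 [489.9  61.3 197.1] [ 0.  -1.2 -1.3]
0.52 7.93 [484.1  60.2 188.8] [ 0.9 -0.8 -0.5]
0.46 8.28 [479.1  59.2 180. ] [ 0.8 -1.6 -0.4]
0.4 8.63 [474.7  58.3 171. ] [ 0.8 -0.2  0.1]
0.34 8.98 [470.8  57.5 161.8] [ 1.2 -0.3 -0.5]
0.28 9.33 [467.4  56.7 152.3] [ 1.8 -0.4 -0.4]
0.22 9.68 [464.7  56.1 142.6] [-0.8  0.4  0.1]
0.16 10.03 [462.4  55.7 132.8] [ 1.4 -0.5 -0.1]
0.1 10.38 [460.8  55.4 122.8] [ 1.5 -0.7 -0. ]
0.04 10.73 [459.8  55.1 112.8] [ 1.  -0.2 -0.4]
0.0 11.03 [460.5  55.3 106.4] [ 0.3 -1.2  6.1]
1 [460.5  55.2 106.3] [-2.6 -1.8 13. ]
2 [460.5  55.3 106.2] [-4.5 -2.2 20.6]
13.075
```

View pics/side1.png

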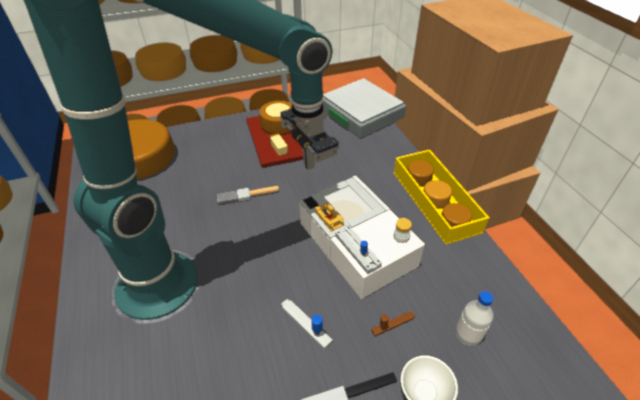

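Run:
```python
from h import *
p=np.load('p.npy'); p[3]=0
q=fit(p,gate=45);print(q.round(3),'gap',8-q[4]-50,robot.observe()['t'])
```

```text
side chest [ 0.3  1.2 -3.9]
side lid_tab [ 0.3 -2.6 -1.2]
side keeper_mouth [ 2.   0.5 -1.7]
side keeper_end [-1.3  0.4  0.6]
side bolt [ 1.8 -3.4 -6.4]
side bolt_tip [-3.1  0.  -0.6]
side bolt_knob [ 0.9  1.9 -0.8]
side lid [-0.3  0.2  1.4]
top chest [ 0.9 -2.6  1.7]
top keeper_mouth [-1.7  0.9  1.3]
top keeper_end [0.7 1.5 1. ]
top bolt [-2.6 -2.2  3.8]
top bolt_tip [ 2.7 -0.1 -3.8]
top bolt_knob [-1.1  3.9 -0.1]
[ 5.63328e+02 -5.72080e+01  2.07000e-01 -8.00000e-03 -7.22960e+01] gap 30.296468270719046 13.975
```

The lid is shut: the tab is at (310,203) in the image, the keeper lines up with the bolt, and the fitted lid angle is -0.008 rad. The bolt tip is still 30 mm short of the mouth. Next I'll push the knob from behind, sensing force.

```bash
cat >> h.py <<'E'
def frc(n=4):
    a=[]
    for _ in range(n): robot.hold(.02); a.append(robot.observe()['contact_force'])
    return np.mean(a,0)
E
python3 - <<'E'
from h import *
p=np.load('p.npy');p[:3]=[563,-56.8,.2055];p[3]=0;p[4]=-72.5;np.save('q.npy',p)
R=down(p[2]-np.pi/2); u=np.array([-np.sin(p[2]),np.cos(p[2]),0])
P=lambda y,z=137: cpt(p,(-65,y,z))      # TCP at chest y
y0=p[4]-40-34
robot.movep(P(y0,235),R); robot.servo_line(P(y0,137),feed=120)
f0=frc(10); np.save('f0.npy',f0)
y=y0; lim=p[4]-40-20+30+28   # tip nominally 28 mm inside
while y<lim:
    y+=3; robot.servo_line(P(y),feed=40)
    s=robot.observe(); f=frc()-f0; a=-(f@u)
    print(round(y-y0,1),round(s['t'],2),'cmd-act',round((P(y)-s['tcp_pos'])@u,2),'push',round(a,1),f.round(1))
    if a>11: break
shot('side','side2.png');t=shot('top','top2.png')
q=fit(np.r_[p[:4],y-20+60 if 0 else y+60],gate=30);print(q.round(3),'tip in keeper',q[4]+50-8)
E
```

```text
3.0 16.43 cmd-act -0.35 push -0.3 [-0.3  0.2 -0.6]
6.0 16.75 cmd-act -0.28 push 0.6 [-0.1 -0.7 -0.3]
9.0 17.07 cmd-act -0.25 push 0.0 [0.1 0.  0.2]
12.0 17.38 cmd-act -0.28 push 0.2 [-0.5 -0.3 -0.2]
15.0 17.7 cmd-act -0.23 push -0.0 [-0.2 -0.  -0.2]
18.0 18.02 cmd-act 1.09 push 4.4 [ 0.5 -4.4  0.2]
21.0 18.33 cmd-act 1.12 push 4.6 [ 0.7 -4.6  1.4]
24.0 18.65 cmd-act 0.81 push 5.0 [ 0.5 -5.   1.2]
27.0 18.97 cmd-act 0.55 push 4.9 [ 0.6 -4.8  1.4]
30.0 19.28 cmd-act 0.3 push 5.0 [ 0.7 -5.   1.7]
33.0 19.6 cmd-act 0.09 push 5.3 [ 0.4 -5.3  1.9]
36.0 19.92 cmd-act 0.03 push 5.0 [-0.  -5.1  2. ]
39.0 20.23 cmd-act -0.02 push 5.1 [ 0.5 -5.1  1.9]
42.0 20.55 cmd-act 0.0 push 4.8 [-0.1 -5.   2.2]
45.0 20.87 cmd-act -0.04 push 4.5 [ 0.6 -4.5  1.8]
48.0 21.18 cmd-act -0.01 push 4.4 [ 0.5 -4.4  2.4]
51.0 21.5 cmd-act -0.01 push 4.8 [ 0.3 -4.8  2.3]
54.0 21.82 cmd-act 0.01 push 4.4 [-0.  -4.5  2.4]
57.0 22.13 cmd-act -0.0 push 4.8 [-0.5 -5.   2.2]
60.0 22.45 cmd-act 0.02 push 4.8 [-0.1 -4.9  2.1]
63.0 22.77 cmd-act 0.04 push 4.7 [ 0.3 -4.7  1.7]
66.0 23.08 cmd-act 0.05 push 4.8 [ 0.9 -4.8  2.4]
69.0 23.4 cmd-act 0.08 push 4.5 [ 0.3 -4.5  2.9]
72.0 23.72 cmd-act 0.05 push 5.1 [ 0.  -5.2  2.9]
side chest [-0.4  1.4 -2.5]
side lid_tab [ 1.6 -4.9 -5.1]
side keeper_mouth [-2.3 -1.  -0.7]
side keeper_end [-0.8 -0.7 -0.5]
side bolt [ 1.6 -2.  -0.8]
side bolt_tip [-2.4 -0.6 -1.7]
side bolt_knob [-1.9  2.3  3.2]
side lid [2.6 0.8 1.5]
top lid_tab [0.5 0.9 3.7]
top keeper_mouth [-3.8  1.2  2.1]
top keeper_end [ 1.4 -0.5 -0.1]
top bolt [-2.9 -4.   2.8]
top bolt_tip [ 3.8  3.8 -3.3]
top lid [ 2.6  1.7 -1.3]
[ 5.6285e+02 -5.5793e+01  2.1900e-01 -2.0000e-03 -1.7305e+01] tip in keeper 24.69512541627349
```

Friction is a steady 4.8 N and the tip is about 25 mm inside the keeper. From here I'll use fine steps and stop at about 14 N of push, which is 4.8 N friction plus 9 to 10 N on the pad.

Run:
```python
from h import *
p=np.load('q.npy');f0=np.load('f0.npy')
R=down(p[2]-np.pi/2); u=np.array([-np.sin(p[2]),np.cos(p[2]),0])
P=lambda y,z=137: cpt(p,(-65,y,z))
y=ys=p[4]-74+72; h=[]
while y<ys+37:
    d=.5 if not h or h[-1][1]<6.2 else .3
    y+=d; robot.servo_line(P(y),feed=8)
    f=frc(3)-f0; s=robot.observe(); a=-(f@u); act=(np.array(s['tcp_pos'])-P(ys))@u; h.append((act,a))
    if len(h)%6==0 or a>6: print(round(y-ys,1),round(s['t'],2),'act',round(act,2),'push',round(a,2),f.round(1))
    if a>13.6 or s['t']>50: break
for _ in range(3):
    robot.hold(.15); print('held',round(-((frc(4)-f0)@u),2),((np.array(robot.observe()['tcp_pos'])-P(ys))@u).round(2))
```

```text
0.5 25.08 act 0.07 push 6.37 [ 0.9 -6.3  2.8]
0.8 25.38 act 0.17 push 6.53 [ 1.1 -6.4  2.6]
1.1 25.68 act 0.37 push 6.14 [ 1.  -6.1  2.2]
2.1 26.28 act 1.32 push 6.7 [ 1.4 -6.5  1.8]
2.4 26.58 act 1.61 push 6.83 [ 0.9 -6.8  2. ]
2.7 26.88 act 1.87 push 6.56 [ 0.6 -6.6  2.2]
3.0 27.18 act 2.14 push 6.95 [ 0.8 -6.9  1.5]
3.3 27.48 act 2.45 push 7.24 [ 1.  -7.2  2.1]
3.6 27.78 act 2.76 push 6.36 [ 0.6 -6.4  1.7]
3.9 28.08 act 3.03 push 6.08 [ 0.7 -6.1  1.5]
4.4 28.38 act 3.56 push 6.62 [ 0.6 -6.6  1.8]
4.7 28.68 act 3.86 push 6.74 [ 0.6 -6.8  2.2]
5.0 28.98 act 4.12 push 7.05 [ 0.9 -7.   1.6]
5.3 29.28 act 4.44 push 6.68 [ 0.5 -6.7  2. ]
5.6 29.58 act 4.72 push 6.38 [ 1.  -6.3  1.9]
5.9 29.88 act 5.02 push 6.39 [ 1.6 -6.2  1.8]
6.2 30.18 act 5.29 push 6.9 [ 0.8 -6.9  1.5]
6.5 30.48 act 5.59 push 6.91 [ 1.5 -6.8  1.9]
6.8 30.78 act 5.9 push 6.97 [ 0.7 -7.   1.6]
7.1 31.08 act 6.17 push 6.94 [ 0.7 -6.9  1.7]
7.4 31.38 act 6.45 push 6.52 [ 0.6 -6.5  2.2]
7.7 31.68 act 6.81 push 7.17 [ 1.1 -7.1  1.8]
8.0 31.98 act 7.05 push 6.77 [ 0.8 -6.8  2. ]
8.3 32.28 act 7.36 push 6.79 [ 1.2 -6.7  2. ]
[... 956 characters left out ...]
act 12.91 push 9.08 [ 1.2 -9.   1.2]
14.9 38.88 act 12.97 push 8.74 [ 2.  -8.5  0.5]
15.2 39.18 act 13.06 push 9.87 [ 1.4 -9.8  0. ]
15.5 39.48 act 13.19 push 10.2 [  1.6 -10.1   0.2]
15.8 39.78 act 13.25 push 10.68 [  2.4 -10.4   0.3]
16.1 40.08 act 13.36 push 11.25 [  1.9 -11.1  -0.6]
16.4 40.38 act 13.46 push 11.35 [  1.8 -11.2  -0.7]
16.7 40.68 act 13.54 push 12.15 [  2.1 -12.   -1. ]
17.0 40.98 act 13.67 push 12.2 [  2.5 -12.   -1.3]
17.3 41.28 act 13.7 push 13.49 [  3.  -13.2  -1.6]
17.6 41.58 act 13.82 push 13.55 [  2.7 -13.3  -2.1]
17.9 41.88 act 13.89 push 13.56 [  2.9 -13.3  -2. ]
18.2 42.18 act 13.99 push 14.05 [  2.6 -13.8  -1.9]
held 13.97 13.96
held 14.11 13.99
held 14.28 14.02
```

Pad felt: from 12.4 mm the push climbs at about 4.5 N/mm, which matches the 5 N/mm spring, and the tip is about 38 mm in. The pad carries roughly 8 N now. I'll add a little for margin, hold, then back away.

Run:
```python
from h import *
p=np.load('q.npy');f0=np.load('f0.npy')
R=down(p[2]-np.pi/2); u=np.array([-np.sin(p[2]),np.cos(p[2]),0])
P=lambda y,z=137: cpt(p,(-65,y,z))
ys=p[4]-74+72; y=ys+18.2
for _ in range(5):
    y+=.3; robot.servo_line(P(y),feed=8); a=-((frc(4)-f0)@u); print(round(y-ys,1),round(a,2),((np.array(robot.observe()['tcp_pos'])-P(ys))@u).round(2))
    if a>15.6: break
robot.hold(.4); print('held',-((frc(5)-f0)@u))
yb=ys+13.5
robot.servo_line(P(yb-25),feed=40); robot.servo_line(P(yb-25,250),feed=150)
robot.hold(.3); print('free',(frc()-f0).round(1))
shot('side','side3.png'); im=shot('top')
c=px('top',cpt(p,(0,0,100))).astype(int)
cr=im[c[1]-50:c[1]+50,c[0]-65:c[0]+65]; cv2.imwrite('pics/top3.png',cv2.cvtColor(cv2.resize(cr,None,fx=6,fy=6,interpolation=cv2.INTER_CUBIC),cv2.COLOR_RGB2BGR))
q=fit(np.r_[p[:4],-5.],gate=30);print(q.round(3),'tip in keeper',q[4]+50-8,robot.observe()['t'])
```

```text
18.5 14.63 14.06
18.8 15.29 14.15
19.1 15.42 14.24
19.4 16.15 14.32
held 16.203611947610515
free [-0.2 -0.1 -0.1]
side chest [-4.9  1.2 -0.7]
side lid_tab [-0.3 -4.3 -0.1]
side keeper_mouth [-1.6  1.2 -3.7]
side keeper_end [ 1.7 -2.8  1.5]
side bolt [ 1.4 -0.7  0. ]
side bolt_tip [ 0.  -1.2  0.3]
side bolt_knob [ 0.3  2.2 -3.4]
side lid [-0.6 -1.6 -0. ]
top chest [ 2.8  1.4 -0.2]
top lid_tab [0.3 0.4 2.9]
top keeper_mouth [-2.8  1.8  0.5]
top keeper_end [ 1.7 -0.7 -2.1]
top bolt [-0.9 -3.7  2.6]
top bolt_tip [ 3.8  0.4 -5.1]
top bolt_knob [-0.4  4.1 -1.7]
top lid [-1.1  1.1 -0.7]
[ 5.62496e+02 -5.76860e+01  2.00000e-01  1.10000e-02 -2.14300e+00] tip in keeper 39.8568092572965 47.775
```

View pics/side3.png

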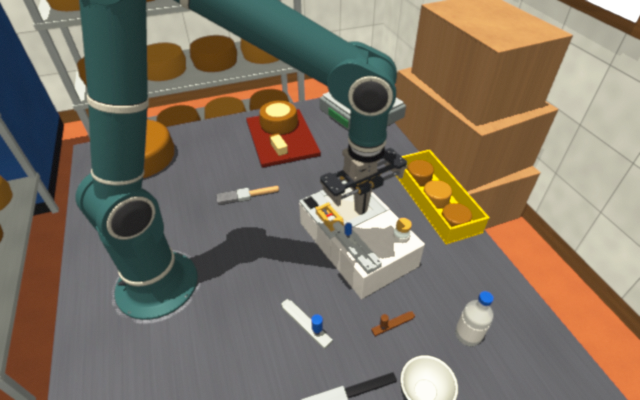

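View pics/top3.png

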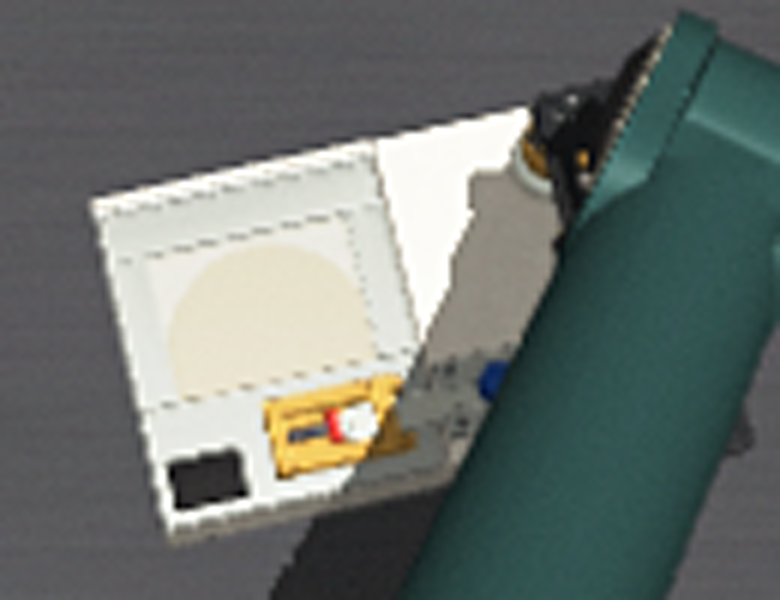

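The pictures show the lid shut (flat, tab at (310,203) in the side view) and the bolt's white tip against the red pad (crop near (345,425)). The jar stands upright at (403,230), the other bystanders are in place, and the gripper is clear above. The tip is about 40 mm inside, so I'm handing in.

```bash
python3 -c "
from h import *
robot.hold(.2); print(robot.observe()['t'], robot.job_done())"
```

```text
the job is handed in; nothing more can be done
47.975 None
```

The lid is shut and the bolt is home against the red pad. I handed the job in at 48.0 s of the 67 s allowed; no verdict was reported.

- **Lid:** I lowered it by its tab along its arc at about 50 mm/s. It met its stop at tab height 106 mm and I pressed it to about 20 N. The last fit from both cameras put the lid angle at 0.011 rad; the limit is 0.03.
- **Bolt:** I pushed it by the rear of the knob. Resistance was about 5 N in the 3 mm steps and 6.7 N in the fine steps. The pad then showed as a rise of about 4.5 N/mm, close to its 5 N/mm spring. I held a push of about 16 N, which I estimate put 9.5 to 11 N on the pad, for more than 0.4 s.
- **After release:** The tip is about 40 mm inside the keeper and touching the pad in the top picture. The gripper is well clear and the force on the tool reads zero. The jar is upright, and no other bystander in view looks moved.

Two things did not fully agree:
- **Lid force:** The force sensor showed almost no load while the lid was going down, until it met the stop, though 2 to 6 N was expected. The pictures confirm that it closed.
- **Pad force:** This is inferred, because friction differed with speed (4.8 against 6.7 N). That is why I give a range.

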